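Mark a cast bar with the treadle press

ROBOT

A 7-joint arm with a two-finger parallel gripper is mounted at the origin on the work surface. World frame = base frame: x ahead of the robot, y to its left, z up, the work surface at z = 0. Lengths are in m, angles in rad, forces in N, time in s.
With the tool pointing down it reaches from about 0.425 to 0.925 m from the base axis. Payload 6.8 kg.
Tool frame: the origin (TCP) lies midway between the tips of the shut fingers; the grasp point (between the pads) lies 19 mm behind it; z points along the fingers, y is the line along which they close (so a half turn about z gives the same grasp; the last joint's range is limited). The gripper opens to 88 mm and grips with 3 to 60 N. Pads are 20 mm wide; open, the fingers measure 115 mm over their backs; the gripper's body (75 mm by 178 mm) begins 61 mm behind the grasp point.
Start: joints at [-0.108, 0.477, 0.022, 1.555, -0.011, 1.109, -0.083], TCP at [0.675, 0, 0.223] pointing down, gripper open.
Joint ranges: [-2.96, 2.96], [-0.34, 2.1], [-1.41, 1.46], [0.24, 2.44], [-1.37, 4.51], [0.17, 1.92], [-2.96, 2.96]. Speed limits (rad/s): [2.39, 2.39, 3.14, 3.14, 3.14, 3.14, 3.14].

INTERFACE

Orientations are given as a rotation vector (axis times angle).
In Python, from bench import * gives the robot as it stands.
- The arm moves only by the tool servo_tool, never from a script. Its arguments are lists of equal length, an entry for each row: "hand": the finger opening in cm, from 0 to 8.78; "xyz": the shift along the world's x, y, z in cm, a list of three; "delta_rot": the turn, a rotation vector about the world's x, y, z in rad, a list of three. A call has 1 to 10 rows; each row is the pose to reach, as a shift and turn from the pose commanded when the call began; what a row does not reach only later rows make up. A row lasts 1/12 s, in which the tool goes at most 41.7 mm and 7.16 degrees, less where a joint would pass 70% of its speed; a pose out of reach is approached as far as the arm can. A call with a gripper value outside its range is refused whole. The fingers move at their own pace and stop on an object; "squeeze" is the grip in N (left out, the last holds). Time passes only in rows, so rows that repeat a pose let the fingers close. It gives the time, the measured TCP pose, the force, the opening and the grip force at its end, in the units of the state.
- observe(): the state, without advancing time (a new reading comes with each control period).
- camera(name): name is "scene" or "side" or "wrist"; returns a dict with "image" (384x512x3 uint8, red, green, blue), "camera_matrix" (3x3 intrinsics, pixels), "eye" and "attitude" of the camera in the world. Camera axes: x right, y up, looking along -z (the intrinsics and any distortion apply to the point x, -y, -z); pixel columns grow to the right and rows downward; lengths in m; the calibration is good to about 2 mm. A picture is of the moment at which its call begins. There is no depth.
- finish_job(): hands the job in; it is judged then, once.
The state is a dict: "time_s": time; "q": joint angles; "qvel": joint speeds; "joint_efforts": joint torques, N m; "tool_pos": TCP position; "orientation": TCP orientation; "force": force on the tool from outside, world axes, zero at the start; "ft_torque": the same for the moment, N m; "finger_gap": opening from 0.0 (shut) to 1.0 (fully open); "grasp_force": force on a finger pad.
Only numpy, scipy, OpenCV 4.12 (cv2) and the standard library are available. Lean on these libraries where they do the work, as an engineer would, in place of code of your own. Each camera call takes 0.05 s, during which the arm holds its last target. There are 200 camera calls.

TASK

Two identical treadle marking presses stand on the casting bench, and one of them has a cast metal bar lying on its anvil under the stamp. Stamp that bar: press this press's treadle right down to its stop, keep it there for about a second, then let it come all the way up again. Leave the treadle of the empty press alone, and leave the bar lying in its place.

Things in the scene. Friction and masses are not known exactly. Their poses are not given: they have to be found in the camera images.
- treadle (a joint): treadle of the loaded press (bar on its anvil), rad: 0 fully up, 0.30 fully down on its rigid stop. Steel lever with a black ribbed pad; its level axle is 44 mm above the bench, between pad and anvil, 150 mm along the lever from the pad's centre. Its spring asks about 3 N on the pad at first, 12 N at the stop, and lifts it again when let go. It drives the stamp down onto the anvil
- treadle_pad (a point): centre of the top face of that treadle's pad (56 mm along the lever, 54 mm across). 96 mm above the bench when up, 52 mm when fully down, having moved 9 mm away from the anvil. With the treadle up its axes are the press's: z up, x level towards the anvil; the pad then slopes 0.30 rad, outer end higher, and is level when down
- bar: cast bar, plain silvery metal, 22 x 116 x 8 mm, lying crosswise on the loaded press's anvil under the stamp, ends sticking out. Origin: centre of its underside, 42 mm above the bench; y along its length. Each press: grey base 320 x 110 x 12 mm, treadle at one end, anvil and column at the other; the column's overhanging head is 170 mm high, its front 170 mm from the pad's centre
- other_treadle (a joint): treadle of the empty press, the one with nothing on its anvil: same build and values. To be left alone
Not all that is in view belongs to the job. Several things have the shape of the bar; the one meant has the colours described above.

How it is judged:
On the way:
1. the treadle of the press with the bar is pressed down to its stop (at least 0.26 of 0.30 rad) and kept there for 0.5 s (value of joint treadle above 0.26 rad), for 0.5 s.
At the end, for the whole second after the job is handed in: the pressed treadle is up again (within 0.04 rad), the other treadle is up too, and the bar lies still on the anvil within 15 mm of where it was (value of joint each of treadle, other_treadle below 0.04 rad and distance of bar from where it was at the start of the episode below 0.015 m and linear speed of bar below 0.02 m/s); the robot touches nothing.
It fails at once if the treadle of the empty press is pressed (more than 0.10 rad) (value of joint other_treadle above 0.1 rad).
It fails at once if the bar is pushed more than 20 mm from its place (distance of bar from where it was at the start of the episode above 0.02 m).
It also fails if it takes over 32 s, if anything falls off the work surface, if the arm or the gripper's body presses on something with over 40 N, if the wrist force passes 120 N, or if a joint passes its speed limit or range.

## Working session

There is one attempt and no reset: what is moved stays moved. The work goes in short steps, Python scripts to look and compute and a tool call to move; the robot and the scene stay as the last step left them, time stands still between calls to the robot, and variables do not carry over. Pictures are saved under pics/ and viewed, at most 10 in all, crops included, and the job is handed in when it is done.

Besides the shell and the picture viewer there is one more tool, called by a JSON object that holds its "method" and its "body". servo_tool: Moves the arm, as the interface text tells. Its arguments: {"type":"object","properties":{"hand":{"type":"array","items":{"type":"number"}},"xyz":{"type":"array","items":{"type":"array","items":{"type":"number"}}},"delta_rot":{"type":"array","items":{"type":"array","items":{"type":"number"}}},"squeeze":{"type":"number"}},"required":["hand","xyz","delta_rot"]}

```bash
mkdir -p pics; cat > h.py <<'E'
from bench import *
import numpy as np, cv2, json
from scipy.spatial.transform import Rotation as R
def grab(n):
    c=camera(n); cv2.imwrite(f'pics/{n}_{int(observe()["time_s"]*100)}.png',cv2.resize(c['image'][:,:,::-1],None,fx=1.5,fy=1.5,interpolation=cv2.INTER_CUBIC))
    np.save(f'{n}.npy',c,allow_pickle=True); return c
def load(n): return np.load(f'{n}.npy',allow_pickle=True).item()
def att(c):
    a=np.array(c['attitude'],float)
    return a if a.shape==(3,3) else R.from_rotvec(a).as_matrix() if a.size==3 else R.from_quat(a).as_matrix()
def ray(c,u,v):
    d=np.zeros(5) if c.get('distortion') is None else np.array(c['distortion'],float)
    p=cv2.undistortPoints(np.array([[[u,v]]],float),np.array(c['camera_matrix']),d)[0,0]
    return np.array(c['eye']),att(c)@np.array([p[0],-p[1],-1])
def onz(c,u,v,z):
    e,d=ray(c,u,v); return e+d*(z-e[2])/d[2]
def tri(c1,p1,c2,p2):
    A=0;b=0
    for c,p in((c1,p1),(c2,p2)):
        e,d=ray(c,*p); d/=np.linalg.norm(d); M=np.eye(3)-np.outer(d,d); A=A+M; b=b+M@e
    return np.linalg.solve(A,b)
E
python3 - <<'E'
from h import *
for n in('scene','side'):
    c=grab(n); print({k:v for k,v in c.items() if k!='image'})
print(observe())
E
ls pics
```

```text
{'camera_matrix': array([[422.41401801,   0.        , 253.77496611],
       [  0.        , 422.41401801, 190.26968848],
       [  0.        ,   0.        ,   1.        ]]), 'eye': array([ 1.15323254, -0.20978349,  0.91590553]), 'attitude': array([0.67036295, 0.44596989, 1.11106314])}
{'camera_matrix': array([[476.5863127 ,   0.        , 256.90763254],
       [  0.        , 476.5863127 , 190.62098113],
       [  0.        ,   0.        ,   1.        ]]), 'eye': array([-0.14338917,  1.0486313 ,  0.98391827]), 'attitude': array([ 0.31253302, -1.13069089, -2.40818428])}
{'time_s': 0.1, 'q': array([-0.10812542,  0.47769544,  0.02236844,  1.55630329, -0.0114591 ,
        1.10933136, -0.08306858]), 'qvel': array([ 0.00124041, -0.00152217,  0.00095133, -0.00110905,  0.00117768,
        0.00167857,  0.00133738]), 'joint_efforts': array([ 4.71647683e-03, -5.84088278e+01,  1.53989889e+00, -2.73312145e+01,
       -5.42987685e-02,  1.30690381e-02,  5.50689708e-05]), 'tool_pos': array([ 6.74470117e-01, -2.16162102e-05,  2.21815041e-01]), 'orientation': array([-2.22064194e+00, -2.22080341e+00,  1.95965320e-03]), 'force': array([ 0.62190376, -0.58805154,  1.15011545]), 'ft_torque': array([-0.01538357,  0.0186227 , -0.04484664]), 'grasp_force': 0.0, 'finger_gap': 1.0003852306957925}
scene_5.png
side_10.png
```

View pics/scene_5.png

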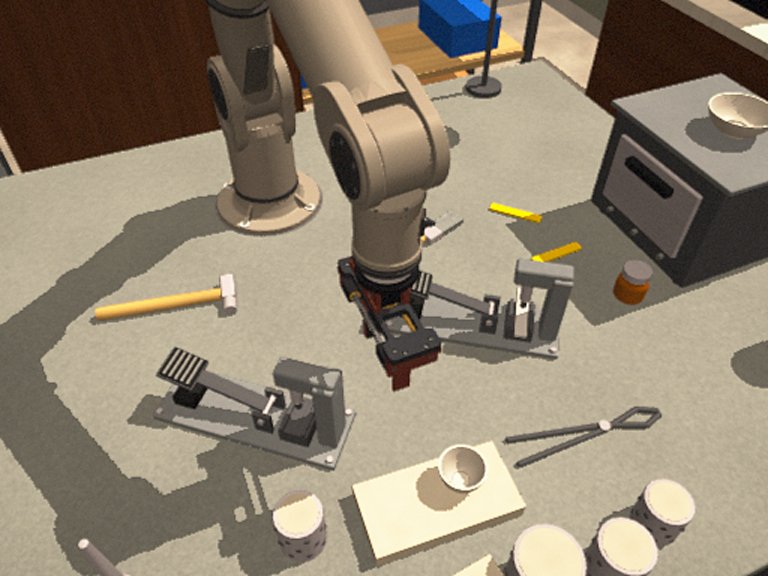

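View pics/side_10.png

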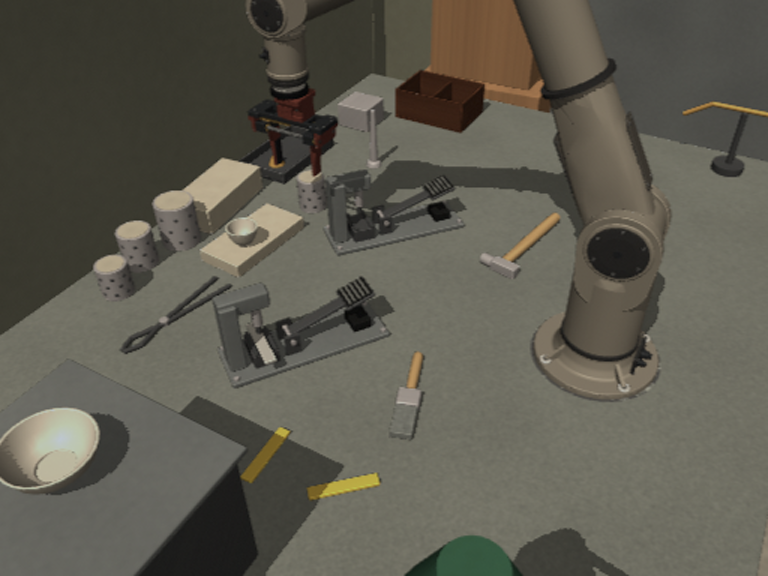

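The scene shows two presses. The left one, at scene (300,410) and side (375,215), has an empty anvil. The other, at scene (510,305) and side (290,325), has a silvery bar at side (265,345). The yellow bars at side (265,455) and (345,487) are the wrong colour. I'll confirm with one enlarged crop.

```bash
python3 - <<'E'
from h import *
s=load('side')['image'][:,:,::-1]; k=load('scene')['image'][:,:,::-1]
a=cv2.resize(s[180:260,140:265],None,fx=4,fy=4,interpolation=cv2.INTER_CUBIC)   #500x320
b=cv2.resize(s[112:172,210:315],None,fx=2.6,fy=2.6,interpolation=cv2.INTER_CUBIC)
d=cv2.resize(k[165:240,270:390],None,fx=4,fy=3.4,interpolation=cv2.INTER_CUBIC) #480x255
o=np.zeros((580,790,3),np.uint8); o[:320,:500]=a; o[:b.shape[0],505:505+b.shape[1]]=b; o[322:322+d.shape[0],:480]=d
e=cv2.resize(k[228:312,100:240],None,fx=2.1,fy=2.6); o[322:322+e.shape[0],490:490+e.shape[1]]=e
cv2.imwrite('pics/crop1.png',o)
E
```

```text
(no output)
```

View pics/crop1.png

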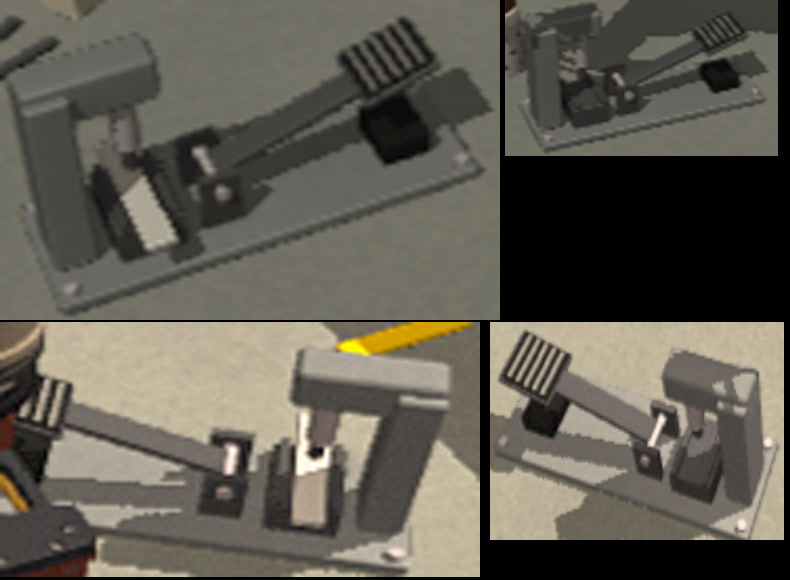

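The crop confirms it: the press at side (290,325) has the silvery bar and the other anvil is empty. Next I measure the pad and the press axis.

```bash
python3 - <<'E'
from h import *
s=load('side');k=load('scene')
P=lambda x,y:(x/4+140-.4,y/4+180-.4)
K=lambda x,y:(x/4+270-.4,(y-322)/3.4+165-.4)
np.set_printoptions(precision=4,suppress=True)
b1=onz(s,*P(462,158),.014);b2=onz(s,*P(70,288),.014);print('bolts',b1,b2,np.linalg.norm(b1-b2))
ax=(b2-b1)[:2];ax/=np.linalg.norm(ax);print('axis',ax,np.arctan2(ax[1],ax[0]))
pc=onz(s,*P(388,57),.096);print('pad side',pc)
for q in((338,68),(362,97),(438,62),(404,18)):print(q,onz(s,*P(*q),.096))
b3=onz(k,*K(397,553),.014);print('bolt scene',b3)
print('pad scene',onz(k,*K(42,405),.096), tri(s,P(388,57),k,K(44,405)))
print('bar near end side/scene',onz(s,*P(158,232),.05),onz(k,*K(310,525),.05))
print('axle',onz(s,*P(222,193),.044),onz(k,*K(224,492),.044))
E
```

```text
bolts [0.3853 0.151  0.014 ] [0.5575 0.3977 0.014 ] 0.30082167907236074
axis [0.5724 0.8199] 0.9613189345736688
pad side [0.441  0.1598 0.096 ]
(338, 68) [0.4661 0.1878 0.096 ]
(362, 97) [0.434  0.2064 0.096 ]
(438, 62) [0.4064 0.1471 0.096 ]
(404, 18) [0.4543 0.1154 0.096 ]
bolt scene [0.6261 0.348  0.014 ]
pad scene [0.4557 0.1606 0.096 ] [0.4471 0.1606 0.0913]
bar near end side/scene [0.5117 0.3508 0.05  ] [0.6017 0.2885 0.05  ]
axle [0.4997 0.2929 0.044 ] [0.5462 0.2562 0.044 ]
```

Press axis is (0.572, 0.820). The pad centre is about (0.442, 0.160, 0.096), and it agrees with the bolt spacing, the axle position (150 mm lever) and both views. I'll shut the fingers and move above the pad.

{"method": "servo_tool", "body": {"hand": [0, 0, 0, 0, 0, 0, 0, 0, 0, 0], "xyz": [[-2.5, 1.7, 0], [-5.5, 3.7, 0], [-8.5, 5.7, 0], [-11.5, 7.8, 0], [-14.5, 9.8, 0], [-17.5, 11.9, 0], [-20.5, 13.9, -1], [-22.5, 15.3, -3], [-23.3, 15.9, -5], [-23.3, 15.9, -6]], "delta_rot": [[0, 0, 0], [0, 0, 0], [0, 0, 0], [0, 0, 0], [0, 0, 0], [0, 0, 0], [0, 0, 0], [0, 0, 0], [0, 0, 0], [0, 0, 0]]}}

```text
time_s: 0.93
tool_pos: [0.4387, 0.1602, 0.1609]
orientation: [-2.216, -2.225, 0.004]
force: [-1.0, -0.1, -0.6]
finger_gap: 0.278
grasp_force: 0.0
```

```bash
python3 - <<'E'
from h import *
grab('side');grab('scene');o=observe();print(o['time_s'],o['tool_pos'],o['force'],o['q'],o['finger_gap'])
s=load('side')['image'][:,:,::-1]; k=load('scene')['image'][:,:,::-1]
cv2.imwrite('pics/crop2.png',np.vstack([cv2.resize(x,(480,297),interpolation=cv2.INTER_CUBIC) for x in (s[150:265,120:306],k[130:245,200:386])]))
E
```

```text
1.0333 [0.44113567 0.15824274 0.16124366] [ 1.4042022  -0.52547647 -0.52040682] [-0.38993225  0.22166182 -0.09984051  2.08872979  0.02972365  0.83583648
 -0.50681608] 0.1876843297602598
```

View pics/crop2.png

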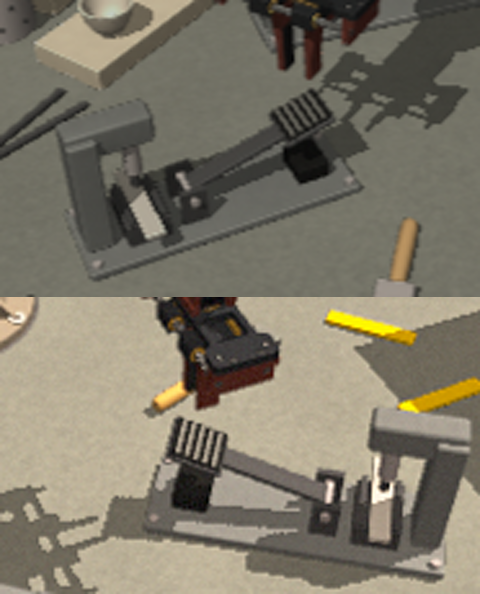

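The fingers are nearly shut above the pad at side crop (302,115) and scene crop (200,444). I'll check the position once by triangulating.

```bash
python3 - <<'E'
from h import *
print(tri(load('side'),(236.9,194.3),load('scene'),(277.2,186.7)),onz(load('scene'),277.2,186.7,.096))
E
```

```text
[0.44159205 0.15826175 0.09270257] [0.44485248 0.15705487 0.096     ]
```

{"method": "servo_tool", "body": {"hand": [0, 0, 0, 0], "xyz": [[0, 0, -1.5], [0, 0, -3], [0, 0, -4], [0, 0, -4]], "delta_rot": [[0, 0, 0], [0, 0, 0], [0, 0, 0], [0, 0, 0]]}}

```text
time_s: 1.37
tool_pos: [0.4422, 0.1578, 0.1215]
orientation: [-2.223, -2.219, 0.004]
force: [0.1, -0.1, 0.7]
finger_gap: 0.007
grasp_force: 0.0
```

The pad centre is at (0.442, 0.158), directly under the tool. Pressing, while following the pad outward.

{"method": "servo_tool", "body": {"hand": [0, 0, 0, 0, 0, 0, 0, 0, 0, 0], "xyz": [[0, 0, -0.8], [0, 0, -1.6], [0, 0, -2.4], [0, 0, -3.2], [-0.1, -0.2, -4], [-0.2, -0.3, -4.8], [-0.3, -0.5, -5.6], [-0.4, -0.6, -6.2], [-0.5, -0.7, -6.7], [-0.5, -0.7, -6.9]], "delta_rot": [[0, 0, 0], [0, 0, 0], [0, 0, 0], [0, 0, 0], [0, 0, 0], [0, 0, 0], [0, 0, 0], [0, 0, 0], [0, 0, 0], [0, 0, 0]]}}

```text
time_s: 2.2
tool_pos: [0.4387, 0.1535, 0.054]
orientation: [2.22, 2.221, 0.007]
force: [0.7, 0.7, 11.4]
finger_gap: 0.006
grasp_force: 5.5
```

{"method": "servo_tool", "body": {"hand": [0, 0, 0, 0], "xyz": [[0, 0, -0.2], [0, 0, -0.4], [0, 0, -0.5], [0, 0, -0.5]], "delta_rot": [[0, 0, 0], [0, 0, 0], [0, 0, 0], [0, 0, 0]]}}

```text
time_s: 2.53
tool_pos: [0.4387, 0.1534, 0.0512]
orientation: [2.221, 2.221, 0.006]
force: [-7.0, -2.0, 38.7]
finger_gap: 0.006
grasp_force: 19.3
```

The force has jumped to 39 N at z = 0.051, so the treadle is on its stop. I'll hold it there, backed off slightly.

{"method": "servo_tool", "body": {"hand": [0, 0, 0, 0, 0, 0, 0, 0, 0, 0], "xyz": [[0, 0, 0.1], [0, 0, 0.1], [0, 0, 0.1], [0, 0, 0.1], [0, 0, 0.1], [0, 0, 0.1], [0, 0, 0.1], [0, 0, 0.1], [0, 0, 0.1], [0, 0, 0.1]], "delta_rot": [[0, 0, 0], [0, 0, 0], [0, 0, 0], [0, 0, 0], [0, 0, 0], [0, 0, 0], [0, 0, 0], [0, 0, 0], [0, 0, 0], [0, 0, 0]]}}

```text
time_s: 3.37
tool_pos: [0.4387, 0.1534, 0.0517]
orientation: [2.22, 2.221, 0.006]
force: [-5.0, -0.1, 28.3]
finger_gap: 0.009
grasp_force: 14.0
```

```bash
python3 - <<'E'
from h import *
c=grab('side');o=observe();print(o['time_s'],o['tool_pos'],o['force'])
s=c['image'][:,:,::-1];cv2.imwrite('pics/crop3.png',cv2.resize(s[160:260,120:280],None,fx=4,fy=4,interpolation=cv2.INTER_CUBIC))
E
```

```text
3.4167 [0.4387268  0.1534151  0.05168452] [-4.05148294  0.06139133 27.06636641]
```

View pics/crop3.png

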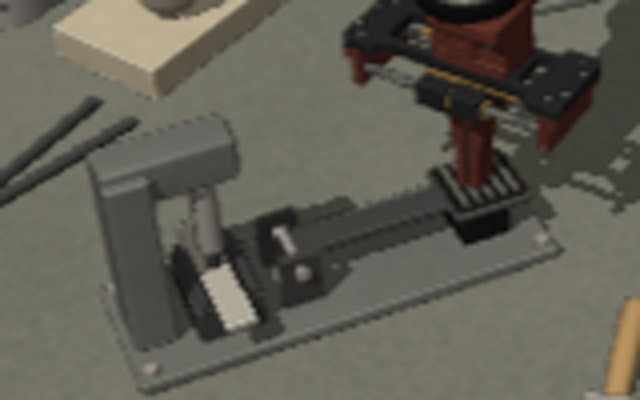

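The picture shows the pad (480,190) level on its stop block, the stamp down on the bar at (210,265), and the bar in place. I'll release at a moderate speed.

{"method": "servo_tool", "body": {"hand": [0, 0, 0, 0, 0, 0, 0, 0, 0, 0], "xyz": [[0, 0, 0.5], [0, 0, 1], [0.1, 0.2, 1.6], [0.2, 0.3, 2.2], [0.3, 0.5, 2.9], [0.4, 0.6, 3.6], [0.5, 0.7, 4.4], [0.5, 0.7, 5.4], [0.5, 0.7, 7], [0.5, 0.7, 9]], "delta_rot": [[0, 0, 0], [0, 0, 0], [0, 0, 0], [0, 0, 0], [0, 0, 0], [0, 0, 0], [0, 0, 0], [0, 0, 0], [0, 0, 0], [0, 0, 0]]}}

```text
time_s: 4.25
tool_pos: [0.4405, 0.1584, 0.1393]
orientation: [-2.22, -2.221, 0.005]
force: [0.1, 0.2, 0.4]
finger_gap: 0.005
grasp_force: 0.0
```

{"method": "servo_tool", "body": {"hand": [0, 0, 0, 0, 0, 0], "xyz": [[0, 0, 2], [0, 0, 4], [0, 0, 5], [0, 0, 5], [0, 0, 5], [0, 0, 5]], "delta_rot": [[0, 0, 0], [0, 0, 0], [0, 0, 0], [0, 0, 0], [0, 0, 0], [0, 0, 0]]}}

```text
time_s: 4.75
tool_pos: [0.4412, 0.1586, 0.1885]
orientation: [-2.221, -2.221, 0.003]
force: [-0.9, 0.1, -0.9]
finger_gap: 0.004
grasp_force: 0.0
```

```bash
python3 - <<'E'
from h import *
c=grab('side');o=observe();print(o['time_s'],o['tool_pos'],o['force'])
s=c['image'][:,:,::-1];cv2.imwrite('pics/crop4.png',cv2.resize(s[100:260,120:320],None,fx=3,fy=3,interpolation=cv2.INTER_CUBIC))
E
```

```text
4.8 [0.44111063 0.15857452 0.18834347] [-0.15150317  0.50044008  1.45102155]
```

View pics/crop4.png

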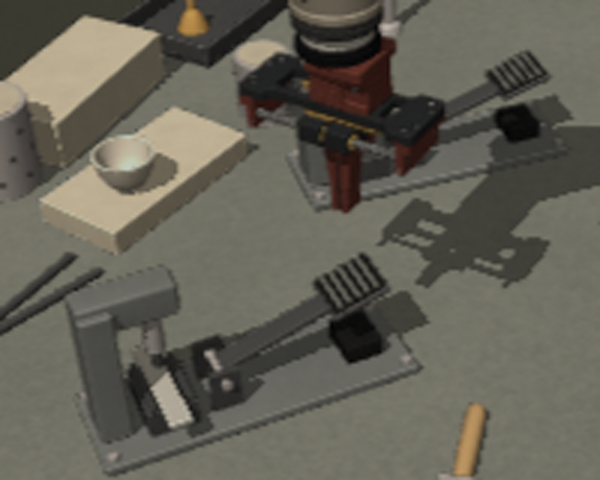

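Both pads are up, at (350,283) and (517,72). The bar is in its place at (170,400), and the tool is clear of everything.

```bash
python3 -c "from bench import *;print(finish_job())"
```

```text
the job is handed in; nothing more can be done
None
```

The bar was stamped: I held the loaded press's treadle on its stop for about a second, and it came fully up again. The bar stayed in place, I never touched the other press, and the job is handed in; no verdict came back.

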